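# Stack the shield cups on the index table and hold them at the reader

## Robot

A 6-joint arm with a two-finger parallel gripper is mounted at the origin on the work surface. World frame = base frame: x ahead of the robot, y to its left, z up, the work surface at z = 0. Lengths are in mm, angles in rad, forces in N, time in s.
With the tool pointing down it reaches from about 350 to 875 mm from the base axis. Payload 4.2 kg.
Tool frame: the origin (TCP) lies midway between the tips of the shut fingers; the grasp point (between the pads) lies 19 mm behind it; z points along the fingers, y is the line along which they close (so a half turn about z gives the same grasp; the last joint's range is limited). The gripper opens to 85 mm and grips with 20 to 120 N. Pads are 22 mm wide; open, the fingers measure 114 mm over their backs; the gripper's body (76 mm by 85 mm) begins 54 mm behind the grasp point. The pads swing forward as they close: fully open they stand 13 mm farther back than shut.
Start: joints at [-0.875, 0.385, 0.008, 0, -1.194, -0.259], TCP at [264.413, -566.29, 231.312] pointing down, gripper open.
Joint ranges: [-3.14, 3.14], [-1.21, 2.06], [-1.07, 1.41], [-3.16, 2.05], [-2.99, -0.16], [-3.1, 3.1]. Speed limits (rad/s): [2.79, 2.79, 3.14, 3.14, 3.14, 3.14].

## Interface

Orientations are given as a unit quaternion [x, y, z, w].
In Python, from bench import sensors, get_image, camera_params, job_done gives the robot as it stands.
- The arm moves only by the tool servo_tool, never from a script. Its argument "motion" is a list of rows, each an object with "travel": the shift along the tool's x, y, z as a fraction of full scale, a list of three; "rot": the turn, a rotation vector about the tool's x, y, z as a fraction of full scale, a list of three; "hand": the opening, from 0 (shut) to 1 (fully open). In form: [{"travel": [x, y, z], "rot": [wx, wy, wz], "hand": hand}, ...]. A call has 1 to 10 rows; each row shifts and turns the commanded pose from where the row before left it, along the tool's axes as they then stand; what a row does not reach is not made up. Full scale, the value 1, is 25 cm for a shift and 360 degrees for a turn. A row lasts 1/12 s, in which the tool goes at most 41.7 mm and 7.16 degrees, less where a joint would pass 70% of its speed; a pose out of reach is approached as far as the arm can. A call with a number of a shift or a turn outside -1 to 1 is refused whole. A call with a gripper value outside its range is refused whole. The fingers move at their own pace and stop on an object; the grip force is fixed at half the most. Time passes only in rows, so rows that do not move let the fingers close. It gives the time, the measured TCP pose, the force, the opening and the grip force at its end, in the units of the state.
- sensors.read_state(): the state, without advancing time (a new reading comes with each control period).
- get_image(name): name is "scene" or "top" or "wrist"; returns (picture, depth): 400x640x3 uint8, red, green, blue; 400x640 float32, mm along the optical axis (not along the pixel's ray), 0 where there is no reading.
- camera_params(name): a dict with "camera_matrix" (3x3 intrinsics, pixels), "dist" ([k1, k2, p1, p2, k3] as OpenCV has them; the pictures are not rectified), "R" (3x3) and "t" (3): a world point X has camera coordinates R X + t; the wrist camera has in their place "mount" (4x4, takes a point from camera to tool coordinates, whose origin is the TCP and whose axes are the flange's). Camera axes: x right, y down, z forward; pixel columns grow to the right and rows downward; lengths in mm; the calibration is good to about 2 mm. A picture is of the moment at which its call begins: read the wrist's pose just before it. camera_params takes no time and is no camera call.
- job_done(): hands the job in; it is judged then, once.
The state is a dict: "clock": time; "joints": joint angles; "joint_vel": joint speeds; "joint_efforts": joint torques, N m; "position": TCP position; "ee_rot": TCP orientation; "contact_force": force on the tool from outside, world axes, zero at the start; "wrist_torque": the same for the moment, N m; "gripper_width": finger opening in mm; "grasp_force": force on a finger pad.
Only numpy, scipy, OpenCV 4.12 (cv2) and the standard library are available. Lean on these libraries where they do the work, as an engineer would, in place of code of your own. Each camera call takes 0.05 s, during which the arm holds its last target. There are 200 camera calls.

## Task

Nest the two loose aluminium cups into the cup already standing on the index table, so that all three form one straight, fully seated stack. Then take hold of the bar knob in the middle of the table and turn it clockwise (seen from above) against its return spring, feeling the clicks, to the third click from home, which brings the stack in front of the reader head; do not run on to the fourth. A spring would take the table back, so finish while still gripping the knob and holding it at the third click, with the stack still standing nested, and leave the tape roll and the die-cast housing where they are.

Things in the scene. Friction and masses are not known exactly. Their poses are not given: they have to be found in the camera images.
- cup_a_mid (a point): The cup already in the pocket of the index table, its bottom 28 mm above the bench. Bare aluminium, round, hollow, open at the top, 48 mm high. Upper 30 mm: straight collar 56 mm across, wall 3 mm, mouth 50 mm. Below it a shoulder steps in to a foot 18 mm high, tapering from 46 to 38 mm across. Point: on the axis 24 mm above its bottom; z up.
- cup_b_mid (a point): A loose cup upright on the bench, same shape as cup_a, 40 to 85 g. Nested, its foot drops into the mouth below (2 mm play all round) and its shoulder rests on that rim: each cup stands 30 mm above the one below, whole collar showing. Fingers reaching below the shoulder hit the cup underneath. Point: on the axis 24 mm above its bottom; z up.
- cup_c_mid (a point): The other loose cup upright on the bench, same shape and nesting as cup_b; either may go on first. Point: on the axis 24 mm above its bottom; z up.
- pocket (a point): Centre of the floor of the pocket on the index table (28 mm above the bench), a black ring 8 mm high and 56 mm across round the foot of the lowest cup; 100 mm from the knob's axis. The table is an aluminium disc 260 mm across, top 28 mm above the bench; pocket, disc and knob turn as one.
- index_knob: Black bar knob on a 34 mm post in the middle of the index table. Bar 46 mm long, 14 mm thick, 34 mm high, on a round flange 48 mm across whose top is 17 mm below the bar's centre. Origin: centre of the bar, on the upright turning axis, 108 mm above the bench. x: along the bar towards the pocket; y: across its two flat faces (grip these); z up.
- turntable (a joint): Table and knob angle, rad: 0 at home, growing clockwise seen from above. Clicks every 0.419 (24 degrees): third 1.257, fourth 1.676; end stop 2.094. Return spring 0.11 N m at home, 0.16 at the third click; clicks add and subtract up to 0.09 N m (stiffest a quarter pitch past a click, weakest a quarter before it). Damping 0.1 N m s. Let go, it runs home. One grasp does the turn.
- reader (a point): Front of the black reader head (36 mm wide, 30 mm high, this point at mid-height 100 mm above the bench), fixed on a post beside the disc, 161 mm from the knob's axis, 72 degrees clockwise from the pocket's home. The stack faces it at the third click; nothing has to touch it.
- tape_roll: Bystander: roll of clear tape lying flat, 72 mm across, 19 mm high; origin under its centre.
- housing: Bystander: die-cast housing with a green circuit board, 100 x 80 x 25 mm plus two short plugs at the sides; origin under its centre.
Mind the look-alikes: they are no part of the job. Leave any blue or purple look-alike of the part that bears cup_c_mid alone.

How it is judged:
By the outcome, as a careful person would: the job done as asked, in the order asked, and still so for the second after the job is handed in, while the arm keeps its last pose, push and grip.
It also fails if it takes over 64 s, if anything falls off the work surface, if the arm or the gripper's body presses on something with over 40 N, if the wrist force passes 120 N, or if a joint passes its speed limit or range.

## Working session

There is one attempt and no reset: what is moved stays moved. The work goes in short steps, Python scripts to look and compute and a tool call to move; the robot and the scene stay as the last step left them, time stands still between calls to the robot, and variables do not carry over. Pictures are saved under pics/ and viewed, at most 10 in all, crops included, and the job is handed in when it is done.

Besides the shell and the picture viewer there is one more tool, called after "Call:" by a JSON object that holds its "name" and its "arguments". servo_tool: Moves the arm, as the interface text tells. Its arguments: {"type":"object","properties":{"motion":{"type":"array"}},"required":["motion"]}

```bash
mkdir -p pics; ls
python3 - <<'E'
from bench import *
import cv2,numpy as np,pickle
d={}
for n in ("top","scene"):
    p,z=get_image(n); d[n]=(p,z,camera_params(n)); cv2.imwrite(f"pics/{n}0.png",p[...,::-1])
    print(n,d[n][2])
print(camera_params("wrist"))
pickle.dump(d,open("d0.pkl","wb"))
print(sensors.read_state())
E
```

```text
pics
top {'camera_matrix': array([[445.93681015,   0.        , 322.33165983],
       [  0.        , 445.93681015, 200.42016918],
       [  0.        ,   0.        ,   1.        ]]), 'dist': array([-0.1147601,  0.       ,  0.       ,  0.       ,  0.       ]), 'R': array([[-0.00912141, -0.99975365, -0.02023462],
       [-0.99007241,  0.01186776, -0.14005631],
       [ 0.14026195,  0.01875622, -0.98993676]]), 't': array([  22.24935665,  543.53742716, 1373.46514305])}
scene {'camera_matrix': array([[418.10682931,   0.        , 320.21320535],
       [  0.        , 418.10682931, 200.61560017],
       [  0.        ,   0.        ,   1.        ]]), 'dist': array([0.03190382, 0.        , 0.        , 0.        , 0.        ]), 'R': array([[-0.80993776,  0.58644923, -0.00883874],
       [ 0.38784687,  0.52422423, -0.75813176],
       [-0.43997231, -0.61746761, -0.6520415 ]]), 't': array([ 426.06759434, -146.46703441, 1594.8452748 ])}
{'camera_matrix': array([[305.84677272,   0.        , 316.04025553],
       [  0.        , 305.84677272, 196.9703549 ],
       [  0.        ,   0.        ,   1.     
[... 463 characters left out ...]
': array([-8.75396738e-01,  3.85486610e-01,  6.79330263e-03, -4.64176538e-04,
       -1.19400934e+00, -2.58623207e-01]), 'joint_vel': array([ 0.00037285, -0.00120728,  0.00476414,  0.00127869,  0.00143302,
       -0.00047663]), 'joint_efforts': array([-5.18300494e-04, -3.93319738e+01,  1.88929814e+01,  4.19787839e+00,
       -2.58906031e-03,  1.69005236e-07]), 'position': array([ 264.20847764, -565.84130753,  230.33451009]), 'ee_rot': array([-2.16572710e-01,  9.76266002e-01,  9.45805521e-04, -2.45976027e-04]), 'contact_force': array([ 0.20875916, -0.47954823,  0.63643611]), 'wrist_torque': array([-0.02044306,  0.02239045,  0.0112484 ]), 'grasp_force': 0.0, 'gripper_width': 85.28318894740029}
```

View pics/top0.png

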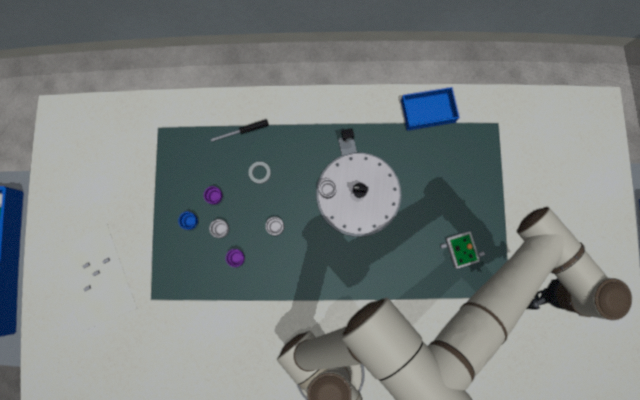

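View pics/scene0.png

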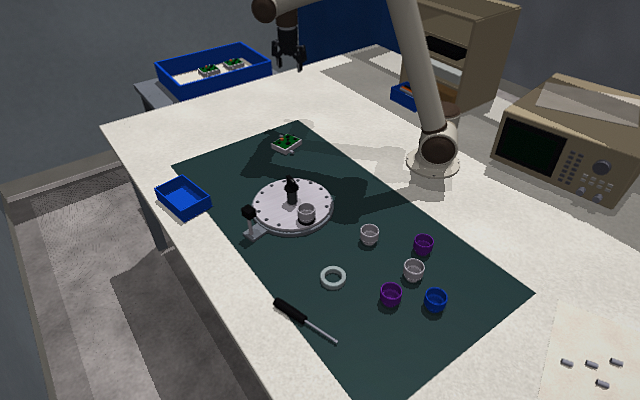

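The top view shows the tape roll at (259,172), the disc centre at about (358,193) with the knob at (360,190), and cup_a at (327,188). The loose bare cups are at (219,228) and (274,226), the purple/blue decoys at (213,195), (235,257) and (188,220), and the reader at (347,135). The scene view agrees.

```bash
cat > h.py <<'E'
import numpy as np,cv2,pickle
from scipy.spatial.transform import Rotation as Ro
def world(p,z,c,R=None,t=None):
    h,w=z.shape; u,v=np.meshgrid(np.arange(w),np.arange(h))
    n=cv2.undistortPoints(np.stack([u,v],-1).reshape(-1,1,2).astype(float),c["camera_matrix"],c["dist"]).reshape(h,w,2)
    P=np.dstack([n[...,0]*z,n[...,1]*z,z])
    if R is None: R,t=c["R"],c["t"]
    return (P-t)@R   # R^T (P-t)
def ray(px,c,zp,R=None,t=None):
    if R is None: R,t=c["R"],c["t"]
    n=cv2.undistortPoints(np.array(px,float).reshape(-1,1,2),c["camera_matrix"],c["dist"]).reshape(-1,2)
    d=np.c_[n,np.ones(len(n))]@R; o=-R.T@t
    return o+d*((zp-o[2])/d[:,2])[:,None]
def circ(xy):
    A=np.c_[2*xy,np.ones(len(xy))]; s=np.linalg.lstsq(A,(xy**2).sum(1),rcond=None)[0]
    return s[:2],np.sqrt(s[2]+s[:2]@s[:2])
def wristpose(st,c):
    M=np.eye(4);M[:3,:3]=Ro.from_quat(st["ee_rot"]).as_matrix();M[:3,3]=st["position"]
    T=np.linalg.inv(M@c["mount"]); return T[:3,:3],T[:3,3]
def mini(px,W,lo,hi,r):
    v,u=px; s=W[max(0,v-r):v+r,max(0,u-r):u+r].reshape(-1,3); s=s[(s[:,2]>lo)&(s[:,2]<hi)]; return s
E
python3 - <<'E'
from h import *
d=pickle.load(open("d0.pkl","rb")); p,z,c=d["top"]; W=world(p,z,c)
for n,px,lo,hi,r in [("b",(228,219),38,60,14),("c",(226,274),38,60,14),("a",(188,327),66,86,13),("knob",(190,360),115,135,14),("tape",(172,259),10,30,14),("disc",(193,358),20,36,45),("reader",(135,347),100,130,12),
  ("pur1",(195,213),38,60,12),("pur2",(257,235),38,60,12),("blue",(220,188),38,60,12),("hous",(250,463),15,60,22)]:
    s=mini(px,W,lo,hi,r)
    if len(s)<5: print(n,len(s)); continue
    q,_=cv2.minEnclosingCircle(s[:,:2].astype(np.float32))[:2]
    rr=cv2.minEnclosingCircle(s[:,:2].astype(np.float32))[1]
    print(n,len(s),np.round(s.mean(0)),np.round(q,1),round(rr,1),np.round(s[:,2].max()))
E
```

```text
b 70 [457. 346.  48.] [457.1 345.6] 28.0 57.0
c 65 [465. 167.  48.] [464.2 168. ] 27.7 56.0
a 67 [579.  -2.  75.] [ 5.79e+02 -3.00e-01] 27.9 83.0
knob 80 [568. -99. 125.] [567.6 -99.3] 23.2 131.0
tape 237 [641. 221.  19.] [647.4 225.6] 42.3 28.0
disc 4743 [ 565. -104.   29.] [573.6 -95.4] 142.7 36.0
reader 128 [739. -64. 115.] [740.2 -64.5] 21.6 124.0
pur1 76 [567. 370.  47.] [565.5 367.8] 28.4 55.0
pur2 71 [365. 294.  48.] [364.4 293.9] 27.8 54.0
blue 86 [483. 446.  46.] [483.4 448.2] 28.8 54.0
hous 825 [ 382. -426.   26.] [ 385.  -428.4] 70.6 38.0
```

Call:
{"name": "servo_tool", "arguments": {"motion": [{"travel": [0,0,0],"rot": [0,0,-0.0174],"hand": 1},{"travel": [0,0,0],"rot": [0,0,-0.0174],"hand": 1},{"travel": [0,0,0],"rot": [0,0,-0.0174],"hand": 1},{"travel": [0,0,0],"rot": [0,0,-0.0174],"hand": 1},{"travel": [-0.138,0.064,0],"rot": [0,0,0],"hand": 1},{"travel": [-0.138,0.064,0],"rot": [0,0,0],"hand": 1},{"travel": [-0.138,0.064,0],"rot": [0,0,0],"hand": 1},{"travel": [-0.138,0.064,0],"rot": [0,0,0],"hand": 1},{"travel": [-0.138,0.064,0],"rot": [0,0,0],"hand": 1},{"travel": [-0.138,0.064,0],"rot": [0,0,0],"hand": 1}]}}

```text
clock: 0.93
position: [323.4, -344.1, 230.9]
ee_rot: [-0.423, 0.906, 0.0, -0.0]
contact_force: [1.2, -0.1, 1.1]
gripper_width: 85.5
grasp_force: 0.0
```

Call:
{"name": "servo_tool", "arguments": {"motion": [{"travel": [-0.138,0.064,0],"rot": [0,0,0],"hand": 1},{"travel": [-0.138,0.064,0],"rot": [0,0,0],"hand": 1},{"travel": [-0.138,0.064,0],"rot": [0,0,0],"hand": 1},{"travel": [-0.138,0.064,0],"rot": [0,0,0],"hand": 1},{"travel": [-0.138,0.064,0],"rot": [0,0,0],"hand": 1},{"travel": [-0.138,0.064,0],"rot": [0,0,0],"hand": 1},{"travel": [-0.138,0.064,0],"rot": [0,0,0],"hand": 1},{"travel": [-0.138,0.064,0],"rot": [0,0,0],"hand": 1},{"travel": [-0.138,0.064,0],"rot": [0,0,0],"hand": 1},{"travel": [-0.138,0.064,0],"rot": [0,0,0],"hand": 1}]}}

```text
clock: 1.77
position: [421.9, 23.3, 231.3]
ee_rot: [-0.424, 0.906, 0.0, 0.0]
contact_force: [1.1, 0.1, -0.2]
gripper_width: 85.4
grasp_force: 0.0
```

Call:
{"name": "servo_tool", "arguments": {"motion": [{"travel": [-0.138,0.064,0.05],"rot": [0,0,0],"hand": 1},{"travel": [-0.138,0.064,0.06],"rot": [0,0,0],"hand": 1},{"travel": [-0.138,0.064,0.06],"rot": [0,0,0],"hand": 1},{"travel": [-0.138,0.064,0.06],"rot": [0,0,0],"hand": 1},{"travel": [0,0,0.05],"rot": [0,0,0],"hand": 1},{"travel": [0,0,0],"rot": [0,0,0],"hand": 1},{"travel": [0,0,0],"rot": [0,0,0],"hand": 1}]}}

```text
clock: 2.35
position: [461.0, 167.9, 160.4]
ee_rot: [-0.424, 0.906, -0.0, -0.002]
contact_force: [0.9, -0.3, -0.2]
gripper_width: 85.2
grasp_force: 0.0
```

```bash
cat > look.py <<'E'
import sys
from h import *
from bench import *
# usage: look.py x y rimz radius name
x,y,rz,r,name=float(sys.argv[1]),float(sys.argv[2]),float(sys.argv[3]),float(sys.argv[4]),sys.argv[5]
st=sensors.read_state(); p,z=get_image("wrist"); c=camera_params("wrist")
R,t=wristpose(st,c); W=world(p,z,c,R,t)
cv2.imwrite(f"pics/{name}.png",p[...,::-1])
m=(z>0)&(abs(W[...,2]-rz)<5)&(np.hypot(W[...,0]-x,W[...,1]-y)<r*1.6)
s=W[m]; q,rr=cv2.minEnclosingCircle(s[:,:2].astype(np.float32))
cc,_=circ(s[:,:2])
# refit: pixels by ray at rim plane
v,u=np.nonzero(m); S=ray(np.c_[u,v],c,np.median(s[:,2]),R,t)[:,:2]
q2,r2=cv2.minEnclosingCircle(S.astype(np.float32)); hull=cv2.convexHull(S.astype(np.float32))[:,0]; c2,r3=circ(hull)
print(len(s),"z",np.median(s[:,2]).round(1),"enc",np.round(q,1),round(rr,1),"ring",cc.round(1),"hull",c2.round(1),r3.round(1))
M=Ro.from_quat(st["ee_rot"]).as_matrix()
d=M.T@(np.array([*c2,rz])-st["position"]); print("pos",st["position"].round(1),"tool offset mm",d.round(1),"units",(d/250).round(4))
E
python3 look.py 464 168 48 28 w1
```

```text
742 z 46.8 enc [463.9 168.5] 27.9 ring [463.8 168.3] hull [463.9 168.3] 27.8
pos [461.  167.9 160.4] tool offset mm [ -2.6  -2.  112.4] units [-0.0103 -0.0081  0.4497]
```

View pics/w1.png

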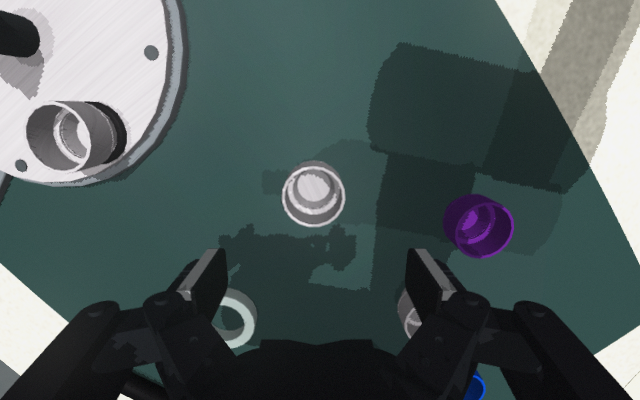

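The wrist view shows the bare cup at (313,195), lying between the fingers, with cup_a on the disc at the left. I'll go down and grip it.

Call:
{"name": "servo_tool", "arguments": {"motion": [{"travel": [-0.0103,-0.0081,0.12],"rot": [0,0,0],"hand": 1},{"travel": [0,0,0.14],"rot": [0,0,0],"hand": 1},{"travel": [0,0,0.14],"rot": [0,0,0],"hand": 1},{"travel": [0,0,0.1],"rot": [0,0,0],"hand": 1},{"travel": [0,0,0.066],"rot": [0,0,0],"hand": 1},{"travel": [0,0,0],"rot": [0,0,0],"hand": 0},{"travel": [0,0,0],"rot": [0,0,0],"hand": 0},{"travel": [0,0,0],"rot": [0,0,0],"hand": 0},{"travel": [0,0,0],"rot": [0,0,0],"hand": 0},{"travel": [0,0,0],"rot": [0,0,0],"hand": 0}]}}

```text
clock: 3.23
position: [466.3, 169.6, 21.9]
ee_rot: [-0.423, 0.906, 0.0, 0.002]
contact_force: [0.7, -0.9, 5.0]
gripper_width: 54.8
grasp_force: 63.7
```

```bash
python3 look.py 464 168 48 28 w2
```

```text
4224 z 46.9 enc [461.5 164.3] 41.1 ring [464.4 167.6] hull [463.9 169.3] 32.6
pos [466.3 169.6  21.9] tool offset mm [  1.6   1.6 -26.1] units [ 0.0065  0.0065 -0.1043]
```

View pics/w2.png

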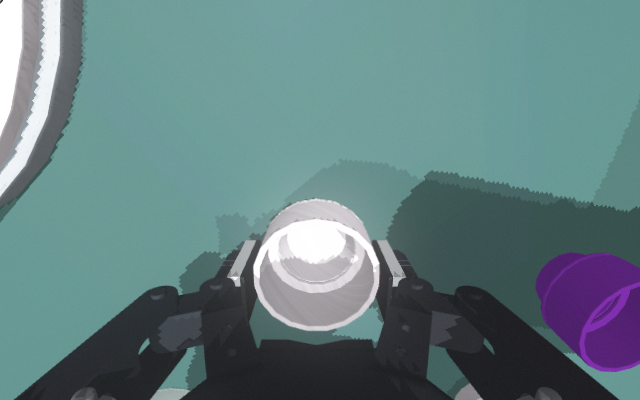

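The cup is gripped, its rim about 26 mm above the TCP and the fingertips above the shoulder. Next I lift it and move to a spot where both the held cup and cup_a can be seen.

Call:
{"name": "servo_tool", "arguments": {"motion": [{"travel": [0,0,-0.06],"rot": [0,0,0],"hand": 0},{"travel": [0,0,-0.1],"rot": [0,0,0],"hand": 0},{"travel": [0,0,-0.12],"rot": [0,0,0],"hand": 0},{"travel": [0,0,-0.12],"rot": [0,0,0],"hand": 0},{"travel": [-0.014,-0.12,-0.06],"rot": [0,0,0],"hand": 0},{"travel": [-0.016,-0.13,0],"rot": [0,0,0],"hand": 0},{"travel": [-0.016,-0.13,0],"rot": [0,0,0],"hand": 0},{"travel": [-0.016,-0.13,0],"rot": [0,0,0],"hand": 0},{"travel": [-0.016,-0.13,0],"rot": [0,0,0],"hand": 0},{"travel": [-0.01,-0.14,0],"rot": [0,0,0],"hand": 0}]}}

```text
clock: 4.12
position: [629.6, 60.0, 135.5]
ee_rot: [-0.423, 0.906, 0.0, 0.001]
contact_force: [0.0, 0.5, -0.7]
gripper_width: 54.6
grasp_force: 63.6
```

Call:
{"name": "servo_tool", "arguments": {"motion": [{"travel": [0,0,0],"rot": [0,0,0],"hand": 0},{"travel": [0,0,0],"rot": [0,0,0],"hand": 0},{"travel": [0,0,0],"rot": [0,0,0],"hand": 0}]}}

```text
clock: 4.37
position: [627.9, 60.5, 134.7]
ee_rot: [-0.423, 0.906, 0.0, -0.0]
contact_force: [0.3, 0.8, -0.3]
gripper_width: 55.0
grasp_force: 63.7
```

```bash
cat > look2.py <<'E'
import sys
from h import *
from bench import *
# look2.py ax ay arimz name : measure target rim and held rim, in tool axes
ax,ay,az=map(float,sys.argv[1:4])
st=sensors.read_state(); p,z=get_image("wrist"); c=camera_params("wrist")
cv2.imwrite(f"pics/{sys.argv[4]}.png",p[...,::-1])
T=c["mount"]; Rt,tt=T[:3,:3].T,-T[:3,:3].T@T[:3,3]
W=world(p,z,c,Rt,tt)   # tool coords
M=Ro.from_quat(st["ee_rot"]).as_matrix(); a=M.T@(np.array([ax,ay,az])-st["position"])
def ring(c0,zz,ymax):
    for _ in range(3):
        m=(z>0)&(abs(W[...,2]-zz)<4)&(np.hypot(W[...,0]-c0[0],W[...,1]-c0[1])<30)&(abs(W[...,1]-c0[1])<ymax)&(np.hypot(W[...,0]-c0[0],W[...,1]-c0[1])>22)
        s=W[m]
        if len(s)<20: print("few",len(s)); return c0,zz
        c0,r=circ(s[:,:2]); zz=np.median(s[:,2])
    print(len(s),"ctr",c0.round(1),"r",r.round(1),"z",zz.round(1)); return c0,zz
A,za=ring(a[:2],a[2],40); H,zh=ring(np.array([2.,0]),-26,21)
print("pos",st["position"].round(1),st["ee_rot"].round(3))
print("move mm",(A-H).round(1),"dz seated",round(za-30-zh,1),"units",((A-H)/250).round(4),round((za-30-zh)/250,4))
E
python3 look2.py 579 -0.3 76 w3
```

```text
1428 ctr [76.8 -1.7] r 26.0 z 59.7
2175 ctr [1.8 0.2] r 26.1 z -24.7
pos [627.9  60.5 134.7] [-0.423  0.906  0.    -0.   ]
move mm [75.  -1.9] dz seated 54.3 units [ 0.2999 -0.0077] 0.2173
```

View pics/w3.png

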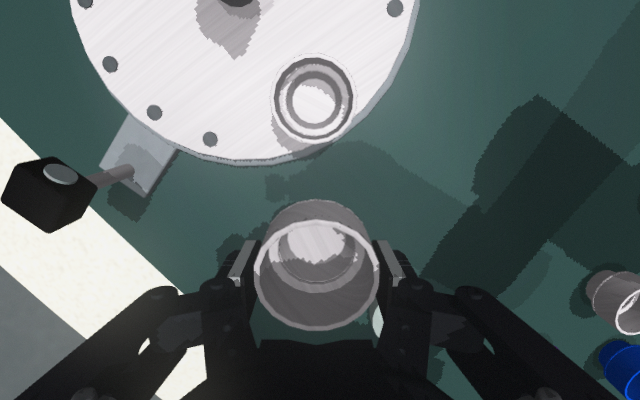

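The picture shows cup_a on the disc at (313,98), the held cup at (316,275) and the reader at the left. I'll move across and lower it.

Call:
{"name": "servo_tool", "arguments": {"motion": [{"travel": [0.08,-0.007,0],"rot": [0,0,0],"hand": 0},{"travel": [0.12,0,0],"rot": [0,0,0],"hand": 0},{"travel": [0.102,0,0],"rot": [0,0,0],"hand": 0},{"travel": [0,0,0.04],"rot": [0,0,0],"hand": 0},{"travel": [0,0,0.06],"rot": [0,0,0],"hand": 0},{"travel": [0,0,0.04],"rot": [0,0,0],"hand": 0},{"travel": [0,0,0],"rot": [0,0,0],"hand": 0},{"travel": [0,0,0],"rot": [0,0,0],"hand": 0}]}}

```text
clock: 5.08
position: [581.2, 2.3, 99.4]
ee_rot: [-0.424, 0.906, 0.0, -0.001]
contact_force: [1.0, 0.2, -1.0]
gripper_width: 54.8
grasp_force: 63.7
```

Call:
{"name": "servo_tool", "arguments": {"motion": [{"travel": [0,0,0.02],"rot": [0,0,0],"hand": 0},{"travel": [0,0,0.02],"rot": [0,0,0],"hand": 0},{"travel": [0,0,0.02],"rot": [0,0,0],"hand": 0},{"travel": [0,0,0.008],"rot": [0,0,0],"hand": 0},{"travel": [0,0,0],"rot": [0,0,0],"hand": 0},{"travel": [0,0,0],"rot": [0,0,0],"hand": 0}]}}

```text
clock: 5.58
position: [581.6, 1.6, 82.7]
ee_rot: [-0.423, 0.906, -0.0, -0.0]
contact_force: [0.9, -0.2, -1.6]
gripper_width: 54.4
grasp_force: 63.7
```

Call:
{"name": "servo_tool", "arguments": {"motion": [{"travel": [0,0,0.006],"rot": [0,0,0],"hand": 0},{"travel": [0,0,0.004],"rot": [0,0,0],"hand": 0},{"travel": [0,0,0],"rot": [0,0,0],"hand": 0},{"travel": [0,0,0],"rot": [0,0,0],"hand": 0}]}}

```text
clock: 5.92
position: [581.5, 1.6, 80.4]
ee_rot: [-0.423, 0.906, -0.0, 0.0]
contact_force: [0.0, 0.4, -0.1]
gripper_width: 54.8
grasp_force: 63.7
```

Call:
{"name": "servo_tool", "arguments": {"motion": [{"travel": [0,0,0.004],"rot": [0,0,0],"hand": 0},{"travel": [0,0,0.002],"rot": [0,0,0],"hand": 0},{"travel": [0,0,0],"rot": [0,0,0],"hand": 0},{"travel": [0,0,0],"rot": [0,0,0],"hand": 0}]}}

```text
clock: 6.25
position: [582.1, 1.6, 79.9]
ee_rot: [-0.423, 0.906, -0.0, 0.001]
contact_force: [-0.2, -0.2, 4.6]
gripper_width: 54.1
grasp_force: 64.2
```

Call:
{"name": "servo_tool", "arguments": {"motion": [{"travel": [0,0,0],"rot": [0,0,0],"hand": 1},{"travel": [0,0,0],"rot": [0,0,0],"hand": 1},{"travel": [0,0,0],"rot": [0,0,0],"hand": 1},{"travel": [0,0,0],"rot": [0,0,0],"hand": 1},{"travel": [0,0,-0.06],"rot": [0,0,0],"hand": 1},{"travel": [0,0,-0.1],"rot": [0,0,0],"hand": 1},{"travel": [0,0,-0.14],"rot": [0,0,0],"hand": 1},{"travel": [0,0,-0.1],"rot": [0,0,0],"hand": 1},{"travel": [0,0,0],"rot": [0,0,0],"hand": 1},{"travel": [0,0,0],"rot": [0,0,0],"hand": 1}]}}

```text
clock: 7.08
position: [582.3, 1.9, 180.4]
ee_rot: [-0.423, 0.906, -0.0, 0.002]
contact_force: [0.0, 0.1, -1.5]
gripper_width: 85.5
grasp_force: 0.0
```

```bash
python3 look.py 579.5 0 106 28 w4
```

```text
1015 z 104.9 enc [580.9   1. ] 28.1 ring [580.5   0.7] hull [580.6   0.8] 27.8
pos [582.3   1.9 180.4] tool offset mm [ 2.2  0.7 74.4] units [0.0089 0.003  0.2977]
```

View pics/w4.png

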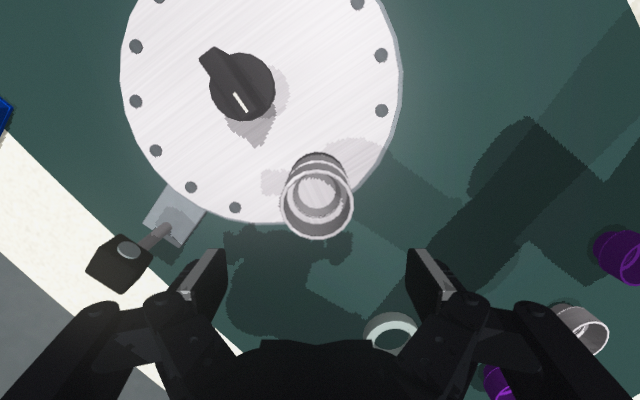

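Nested: the stack's rim is at (316,205) in the picture, 30 mm higher than before. Now cup_b.

Call:
{"name": "servo_tool", "arguments": {"motion": [{"travel": [-0.0732,0.127,0],"rot": [0,0,0],"hand": 1},{"travel": [-0.0732,0.127,0],"rot": [0,0,0],"hand": 1},{"travel": [-0.0732,0.127,0],"rot": [0,0,0],"hand": 1},{"travel": [-0.0732,0.127,0],"rot": [0,0,0],"hand": 1},{"travel": [-0.0732,0.127,0],"rot": [0,0,0],"hand": 1},{"travel": [-0.0732,0.127,0],"rot": [0,0,0],"hand": 1},{"travel": [-0.0732,0.127,0],"rot": [0,0,0],"hand": 1},{"travel": [-0.0732,0.127,0],"rot": [0,0,0],"hand": 1},{"travel": [-0.0732,0.127,0.04],"rot": [0,0,0],"hand": 1},{"travel": [-0.0732,0.127,0.04],"rot": [0,0,0],"hand": 1}]}}

```text
clock: 7.97
position: [454.0, 346.9, 157.3]
ee_rot: [-0.423, 0.906, -0.0, -0.001]
contact_force: [1.2, -0.1, -0.8]
gripper_width: 85.2
grasp_force: 0.0
```

Call:
{"name": "servo_tool", "arguments": {"motion": [{"travel": [0,0,0],"rot": [0,0,0],"hand": 1},{"travel": [0,0,0],"rot": [0,0,0],"hand": 1},{"travel": [0,0,0],"rot": [0,0,0],"hand": 1}]}}

```text
clock: 8.22
position: [454.8, 345.1, 157.3]
ee_rot: [-0.423, 0.906, -0.001, -0.002]
contact_force: [0.4, -0.2, 0.6]
gripper_width: 85.3
grasp_force: 0.0
```

```bash
python3 look.py 457 346 48 28 w5
```

```text
750 z 46.8 enc [457.5 346.3] 28.0 ring [457.4 345.9] hull [457.5 346. ] 27.8
pos [454.8 345.1 157.3] tool offset mm [ -2.8  -1.5 109.3] units [-0.0113 -0.006   0.4371]
```

Call:
{"name": "servo_tool", "arguments": {"motion": [{"travel": [-0.005,-0.005,0.12],"rot": [0,0,0],"hand": 1},{"travel": [0,0,0.14],"rot": [0,0,0],"hand": 1},{"travel": [0,0,0.14],"rot": [0,0,0],"hand": 1},{"travel": [0,0,0.1],"rot": [0,0,0],"hand": 1},{"travel": [0,0,0.053],"rot": [0,0,0],"hand": 1},{"travel": [0,0,0],"rot": [0,0,0],"hand": 0},{"travel": [0,0,0],"rot": [0,0,0],"hand": 0},{"travel": [0,0,0],"rot": [0,0,0],"hand": 0},{"travel": [0,0,0],"rot": [0,0,0],"hand": 0},{"travel": [0,0,0],"rot": [0,0,0],"hand": 0}]}}

```text
clock: 9.1
position: [457.9, 346.4, 22.1]
ee_rot: [-0.423, 0.906, 0.001, 0.001]
contact_force: [0.4, 0.3, -0.6]
gripper_width: 53.6
grasp_force: 63.0
```

Call:
{"name": "servo_tool", "arguments": {"motion": [{"travel": [0,0,-0.06],"rot": [0,0,0],"hand": 0},{"travel": [0,0,-0.1],"rot": [0,0,0],"hand": 0},{"travel": [0,0,-0.14],"rot": [0,0,0],"hand": 0},{"travel": [0,0,-0.14],"rot": [0,0,0],"hand": 0},{"travel": [0,0,-0.13],"rot": [0,0,0],"hand": 0},{"travel": [0.0424,-0.1265,0],"rot": [0,0,0],"hand": 0},{"travel": [0.0424,-0.1265,0],"rot": [0,0,0],"hand": 0},{"travel": [0.0424,-0.1265,0],"rot": [0,0,0],"hand": 0},{"travel": [0.0424,-0.1265,0],"rot": [0,0,0],"hand": 0},{"travel": [0.0424,-0.1265,0],"rot": [0,0,0],"hand": 0}]}}

```text
clock: 9.93
position: [544.9, 202.6, 164.2]
ee_rot: [-0.423, 0.906, 0.0, 0.001]
contact_force: [-0.2, -0.6, -0.5]
gripper_width: 54.1
grasp_force: 63.2
```

Call:
{"name": "servo_tool", "arguments": {"motion": [{"travel": [0.0424,-0.1265,0],"rot": [0,0,0],"hand": 0},{"travel": [0.0424,-0.1265,0],"rot": [0,0,0],"hand": 0},{"travel": [0.0424,-0.1265,0],"rot": [0,0,0],"hand": 0},{"travel": [0.0424,-0.1265,0],"rot": [0,0,0],"hand": 0},{"travel": [0.0424,-0.1265,0],"rot": [0,0,0],"hand": 0},{"travel": [0,0,0],"rot": [0,0,0],"hand": 0},{"travel": [0,0,0],"rot": [0,0,0],"hand": 0},{"travel": [0,0,0],"rot": [0,0,0],"hand": 0}]}}

```text
clock: 10.6
position: [631.4, 61.6, 163.4]
ee_rot: [-0.423, 0.906, 0.0, 0.0]
contact_force: [0.1, 0.5, -0.4]
gripper_width: 54.0
grasp_force: 63.3
```

```bash
python3 look2.py 580.6 0.8 106 w6
```

```text
1456 ctr [78.4 -0.4] r 26.0 z 58.3
2165 ctr [0.3 0.2] r 26.1 z -24.5
pos [631.4  61.6 163.4] [-0.423  0.906  0.     0.   ]
move mm [78.1 -0.6] dz seated 52.8 units [ 0.3125 -0.0024] 0.2113
```

Call:
{"name": "servo_tool", "arguments": {"motion": [{"travel": [0.08,-0.002,0],"rot": [0,0,0],"hand": 0},{"travel": [0.12,0,0],"rot": [0,0,0],"hand": 0},{"travel": [0.113,0,0],"rot": [0,0,0],"hand": 0},{"travel": [0,0,0.04],"rot": [0,0,0],"hand": 0},{"travel": [0,0,0.06],"rot": [0,0,0],"hand": 0},{"travel": [0,0,0.04],"rot": [0,0,0],"hand": 0},{"travel": [0,0,0],"rot": [0,0,0],"hand": 0},{"travel": [0,0,0],"rot": [0,0,0],"hand": 0}]}}

```text
clock: 11.32
position: [581.7, 2.2, 127.7]
ee_rot: [-0.424, 0.906, -0.0, -0.001]
contact_force: [0.0, -0.9, -0.7]
gripper_width: 54.0
grasp_force: 63.2
```

Call:
{"name": "servo_tool", "arguments": {"motion": [{"travel": [0,0,0.02],"rot": [0,0,0],"hand": 0},{"travel": [0,0,0.02],"rot": [0,0,0],"hand": 0},{"travel": [0,0,0.02],"rot": [0,0,0],"hand": 0},{"travel": [0,0,0.006],"rot": [0,0,0],"hand": 0},{"travel": [0,0,0],"rot": [0,0,0],"hand": 0},{"travel": [0,0,0],"rot": [0,0,0],"hand": 0}]}}

```text
clock: 11.82
position: [582.0, 1.3, 111.5]
ee_rot: [-0.423, 0.906, -0.0, -0.0]
contact_force: [-0.1, 0.3, -0.9]
gripper_width: 53.7
grasp_force: 63.3
```

Call:
{"name": "servo_tool", "arguments": {"motion": [{"travel": [0,0,0.004],"rot": [0,0,0],"hand": 0},{"travel": [0,0,0.004],"rot": [0,0,0],"hand": 0},{"travel": [0,0,0],"rot": [0,0,0],"hand": 0},{"travel": [0,0,0],"rot": [0,0,0],"hand": 0}]}}

```text
clock: 12.15
position: [582.3, 1.4, 110.1]
ee_rot: [-0.423, 0.906, -0.0, 0.001]
contact_force: [-0.8, -0.0, 1.6]
gripper_width: 53.7
grasp_force: 63.4
```

Call:
{"name": "servo_tool", "arguments": {"motion": [{"travel": [0,0,0.003],"rot": [0,0,0],"hand": 0},{"travel": [0,0,0],"rot": [0,0,0],"hand": 0},{"travel": [0,0,0],"rot": [0,0,0],"hand": 0}]}}

```text
clock: 12.4
position: [582.5, 1.4, 110.0]
ee_rot: [-0.423, 0.906, -0.0, 0.001]
contact_force: [-1.6, 1.2, 5.6]
gripper_width: 54.0
grasp_force: 63.8
```

Call:
{"name": "servo_tool", "arguments": {"motion": [{"travel": [0,0,0],"rot": [0,0,0],"hand": 1},{"travel": [0,0,0],"rot": [0,0,0],"hand": 1},{"travel": [0,0,0],"rot": [0,0,0],"hand": 1},{"travel": [0,0,0],"rot": [0,0,0],"hand": 1},{"travel": [0,0,-0.06],"rot": [0,0,0],"hand": 1},{"travel": [0,0,-0.1],"rot": [0,0,0],"hand": 1},{"travel": [0,0,-0.12],"rot": [0,0,0],"hand": 1},{"travel": [0,0,-0.08],"rot": [0,0,0],"hand": 1},{"travel": [0,0,0],"rot": [0,0,0],"hand": 1},{"travel": [0,0,0],"rot": [0,0,0],"hand": 1}]}}

```text
clock: 13.23
position: [582.4, 1.5, 199.9]
ee_rot: [-0.423, 0.906, -0.0, 0.001]
contact_force: [-1.5, 0.2, -0.8]
gripper_width: 85.3
grasp_force: 0.0
```

```bash
python3 look.py 580.6 0.8 136 28 w7
cat > knob.py <<'E'
from h import *
from bench import *
st=sensors.read_state(); p,z=get_image("wrist"); c=camera_params("wrist")
R,t=wristpose(st,c); W=world(p,z,c,R,t)
m=(z>0)&(W[...,2]>119)&(W[...,2]<129)&(np.hypot(W[...,0]-568,W[...,1]+99)<35)
s=W[m][:,:2]; q=cv2.minAreaRect(s.astype(np.float32)); b=cv2.boxPoints(q)
e=max((b[1]-b[0],b[2]-b[1]),key=np.linalg.norm)
print(len(s),"ctr",np.round(q[0],1),"size",np.round(q[1],1),"long axis deg",np.degrees(np.arctan2(e[1],e[0])).round(1),st["position"].round(1),st["ee_rot"].round(3))
E
python3 knob.py
```

```text
1100 z 134.8 enc [582.    2.1] 28.1 ring [581.9   1.6] hull [581.9   1.6] 27.9
pos [582.4   1.5 199.9] tool offset mm [ 0.4  0.5 63.9] units [0.0015 0.002  0.2557]
1491 ctr [568.5 -98.9] size [46.4 14.6] long axis deg 83.2 [581.5   1.4 198.4] [-0.423  0.906  0.    -0.   ]
```

View pics/w7.png

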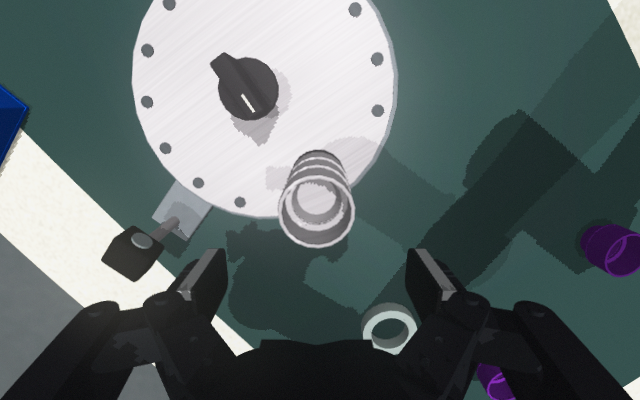

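The picture shows three collars in one straight stack with the top rim at (316,212), and the bar knob at (248,88). Next I go to the knob.

Call:
{"name": "servo_tool", "arguments": {"motion": [{"travel": [0.085,-0.054,0],"rot": [0,0,0],"hand": 1},{"travel": [0.085,-0.054,0],"rot": [0,0,0],"hand": 1},{"travel": [0.085,-0.054,0],"rot": [0,0,0],"hand": 1},{"travel": [0.085,-0.054,0],"rot": [0,0,0],"hand": 1},{"travel": [0,0,0],"rot": [0,0,-0.0184],"hand": 1},{"travel": [0,0,0],"rot": [0,0,-0.0184],"hand": 1},{"travel": [0,0,0],"rot": [0,0,-0.0184],"hand": 1},{"travel": [0,0,0],"rot": [0,0,-0.0184],"hand": 1},{"travel": [0,0,0],"rot": [0,0,-0.0184],"hand": 1},{"travel": [0,0,0],"rot": [0,0,0],"hand": 1}]}}

```text
clock: 14.17
position: [567.9, -98.6, 197.0]
ee_rot: [-0.665, 0.747, 0.001, -0.001]
contact_force: [0.3, -0.2, 0.7]
gripper_width: 85.5
grasp_force: 0.0
```

Call:
{"name": "servo_tool", "arguments": {"motion": [{"travel": [0,0,0.05],"rot": [0,0,0],"hand": 1},{"travel": [0,0,0.05],"rot": [0,0,0],"hand": 1},{"travel": [0,0,0],"rot": [0,0,0],"hand": 1},{"travel": [0,0,0],"rot": [0,0,0],"hand": 1}]}}

```text
clock: 14.5
position: [568.0, -98.6, 172.5]
ee_rot: [-0.663, 0.748, 0.001, -0.001]
contact_force: [-0.2, -0.4, -0.3]
gripper_width: 85.6
grasp_force: 0.0
```

```bash
python3 knob.py
```

```text
1370 ctr [568.3 -99.7] size [45.6 13.8] long axis deg 83.5 [568.  -98.6 172.5] [-0.663  0.748  0.001 -0.001]
```

Call:
{"name": "servo_tool", "arguments": {"motion": [{"travel": [0.003,0,0.08],"rot": [0,0,0],"hand": 1},{"travel": [0,0,0.1],"rot": [0,0,0],"hand": 1},{"travel": [0,0,0.08],"rot": [0,0,0],"hand": 1},{"travel": [0,0,0.048],"rot": [0,0,0],"hand": 1},{"travel": [0,0,0],"rot": [0,0,0],"hand": 0},{"travel": [0,0,0],"rot": [0,0,0],"hand": 0},{"travel": [0,0,0],"rot": [0,0,0],"hand": 0},{"travel": [0,0,0],"rot": [0,0,0],"hand": 0},{"travel": [0,0,0],"rot": [0,0,0],"hand": 0},{"travel": [0,0,0],"rot": [0,0,0],"hand": 0}]}}

```text
clock: 15.38
position: [568.9, -99.2, 98.0]
ee_rot: [-0.664, 0.748, -0.0, 0.0]
contact_force: [-5.3, 2.6, 14.7]
gripper_width: 13.0
grasp_force: 60.5
```

```bash
cat > s.py <<'E'
from h import *
from bench import *
s=sensors.read_state(); M=Ro.from_quat(s["ee_rot"]).as_matrix()
print(s["clock"],s["position"].round(1),"yaw_x",np.degrees(np.arctan2(M[1,0],M[0,0])).round(2),"F",s["contact_force"].round(1),"T",s["wrist_torque"].round(3),"w",round(s["gripper_width"],1),s["grasp_force"],s["joints"].round(3))
E
python3 s.py
```

```text
15.3833 [568.9 -99.2  98. ] yaw_x -96.79 F [-5.3  2.6 14.7] T [1.054 1.317 0.151] w 13.0 60.467509031295776 [ 0.108  0.433 -0.285  0.    -0.851 -0.226]
```

Call:
{"name": "servo_tool", "arguments": {"motion": [{"travel": [0,0,-0.006],"rot": [0,0,0],"hand": 0},{"travel": [0,0,-0.006],"rot": [0,0,0],"hand": 0},{"travel": [0,0,0],"rot": [0,0,0],"hand": 0}]}}

```text
clock: 15.63
position: [568.9, -99.2, 98.1]
ee_rot: [-0.664, 0.748, 0.0, 0.0]
contact_force: [3.9, -1.5, -11.4]
gripper_width: 13.0
grasp_force: 59.6
```

```bash
python3 s.py
```

```text
15.6333 [568.9 -99.2  98.1] yaw_x -96.83 F [  3.9  -1.5 -11.4] T [-0.442 -1.285  0.149] w 13.0 59.615546464920044 [ 0.107  0.433 -0.284 -0.001 -0.853 -0.226]
```

Call:
{"name": "servo_tool", "arguments": {"motion": [{"travel": [0,0,0.005],"rot": [0,0,0],"hand": 0},{"travel": [0,0,0],"rot": [0,0,0.004],"hand": 0},{"travel": [0,0,0],"rot": [0,0,0.006],"hand": 0},{"travel": [0,0,0],"rot": [0,0,0.006],"hand": 0},{"travel": [0,0,0],"rot": [0,0,0.006],"hand": 0},{"travel": [0,0,0],"rot": [0,0,0.006],"hand": 0},{"travel": [0,0,0],"rot": [0,0,0.006],"hand": 0},{"travel": [0,0,0],"rot": [0,0,0.006],"hand": 0},{"travel": [0,0,0],"rot": [0,0,0],"hand": 0}]}}

```text
clock: 16.38
position: [568.8, -99.2, 98.0]
ee_rot: [-0.565, 0.825, 0.0, 0.0]
contact_force: [3.0, -0.9, -6.4]
gripper_width: 12.9
grasp_force: 60.1
```

```bash
python3 s.py
```

```text
16.3833 [568.8 -99.2  98. ] yaw_x -111.25 F [ 3.  -0.9 -6.4] T [-0.198 -0.879  0.063] w 12.9 60.14252543449402 [ 0.108  0.433 -0.285 -0.    -0.853 -0.478]
```

Call:
{"name": "servo_tool", "arguments": {"motion": [{"travel": [0,0,0.002],"rot": [0,0,0.0053],"hand": 0},{"travel": [0,0,0],"rot": [0,0,0.0063],"hand": 0},{"travel": [0,0,0],"rot": [0,0,0.0063],"hand": 0},{"travel": [0,0,0],"rot": [0,0,0.0063],"hand": 0},{"travel": [0,0,0],"rot": [0,0,0.0063],"hand": 0},{"travel": [0,0,0],"rot": [0,0,0.0063],"hand": 0},{"travel": [0,0,0],"rot": [0,0,0.0063],"hand": 0},{"travel": [0,0,0],"rot": [0,0,0],"hand": 0}]}}

```text
clock: 17.05
position: [568.7, -99.1, 98.1]
ee_rot: [-0.449, 0.894, -0.0, 0.0]
contact_force: [2.2, 1.3, -4.8]
gripper_width: 12.8
grasp_force: 60.6
```

```bash
python3 s.py
```

```text
17.05 [568.7 -99.1  98.1] yaw_x -126.67 F [ 2.2  1.3 -4.8] T [ 0.02  -0.488  0.246] w 12.8 60.55026590824127 [ 0.108  0.433 -0.285 -0.    -0.853 -0.748]
```

Call:
{"name": "servo_tool", "arguments": {"motion": [{"travel": [0,0,0],"rot": [0,0,0.005],"hand": 0},{"travel": [0,0,0],"rot": [0,0,0.0063],"hand": 0},{"travel": [0,0,0],"rot": [0,0,0.0063],"hand": 0},{"travel": [0,0,0],"rot": [0,0,0.0063],"hand": 0},{"travel": [0,0,0],"rot": [0,0,0.0063],"hand": 0},{"travel": [0,0,0],"rot": [0,0,0.0063],"hand": 0},{"travel": [0,0,0],"rot": [0,0,0.0063],"hand": 0},{"travel": [0,0,0],"rot": [0,0,0.0072],"hand": 0},{"travel": [0,0,0],"rot": [0,0,0],"hand": 0}]}}

```text
clock: 17.8
position: [568.6, -99.1, 98.1]
ee_rot: [-0.304, 0.953, 0.0, -0.0]
contact_force: [1.8, 0.7, -5.0]
gripper_width: 13.3
grasp_force: 60.5
```

```bash
python3 s.py
```

```text
17.8 [568.6 -99.1  98.1] yaw_x -144.66 F [ 1.8  0.7 -5. ] T [ 0.14  -0.486  0.122] w 13.3 60.5367386341095 [ 0.108  0.433 -0.285 -0.    -0.853 -1.062]
```

The wrist moment is stiff (0.25 N m) a quarter pitch past click 1 and 0.12 N m at click 2, as the description predicts. On to click 3.

Call:
{"name": "servo_tool", "arguments": {"motion": [{"travel": [0,0,0],"rot": [0,0,0.006],"hand": 0},{"travel": [0,0,0],"rot": [0,0,0.0063],"hand": 0},{"travel": [0,0,0],"rot": [0,0,0.0063],"hand": 0},{"travel": [0,0,0],"rot": [0,0,0.0063],"hand": 0},{"travel": [0,0,0],"rot": [0,0,0.0063],"hand": 0},{"travel": [0,0,0],"rot": [0,0,0.0063],"hand": 0},{"travel": [0,0,0],"rot": [0,0,0.0063],"hand": 0},{"travel": [0,0,0],"rot": [0,0,0.0062],"hand": 0},{"travel": [0,0,0],"rot": [0,0,0],"hand": 0}]}}

```text
clock: 18.55
position: [568.6, -99.0, 98.0]
ee_rot: [-0.151, 0.989, 0.0, -0.0]
contact_force: [1.1, 1.8, -4.6]
gripper_width: 12.8
grasp_force: 60.6
```

```bash
python3 s.py
```

```text
18.55 [568.6 -99.   98. ] yaw_x -162.64 F [ 1.1  1.8 -4.6] T [ 0.368 -0.348  0.097] w 12.8 60.5745005607605 [ 0.108  0.433 -0.285 -0.    -0.853 -1.375]
```

Call:
{"name": "servo_tool", "arguments": {"motion": [{"travel": [0,0,0],"rot": [0,0,0.005],"hand": 0},{"travel": [0,0,0],"rot": [0,0,0.005],"hand": 0},{"travel": [0,0,0],"rot": [0,0,0.0045],"hand": 0},{"travel": [0,0,0],"rot": [0,0,0.0025],"hand": 0},{"travel": [0,0,0],"rot": [0,0,0],"hand": 0},{"travel": [0,0,0],"rot": [0,0,0],"hand": 0},{"travel": [0,0,0],"rot": [0,0,0],"hand": 0}]}}

```text
clock: 19.13
position: [568.6, -99.0, 98.0]
ee_rot: [-0.098, 0.995, 0.0, -0.0]
contact_force: [0.7, 2.9, -3.6]
gripper_width: 12.9
grasp_force: 60.7
```

```bash
python3 s.py
python3 - <<'E'
from h import *
from bench import *
p,z=get_image("top"); W=world(p,z,camera_params("top"))
cv2.imwrite("pics/top1.png",cv2.resize(p[90:300,140:500,::-1],None,fx=2,fy=2))
p,z=get_image("scene"); cv2.imwrite("pics/scene1.png",cv2.resize(p[100:300,150:450,::-1],None,fx=2.6,fy=2.6))
E
```

```text
19.1333 [568.6 -99.   98. ] yaw_x -168.76 F [ 0.7  2.9 -3.6] T [ 0.76  -0.243  0.115] w 12.9 60.69683790206909 [ 0.108  0.433 -0.285 -0.    -0.853 -1.482]
```

View pics/scene1.png

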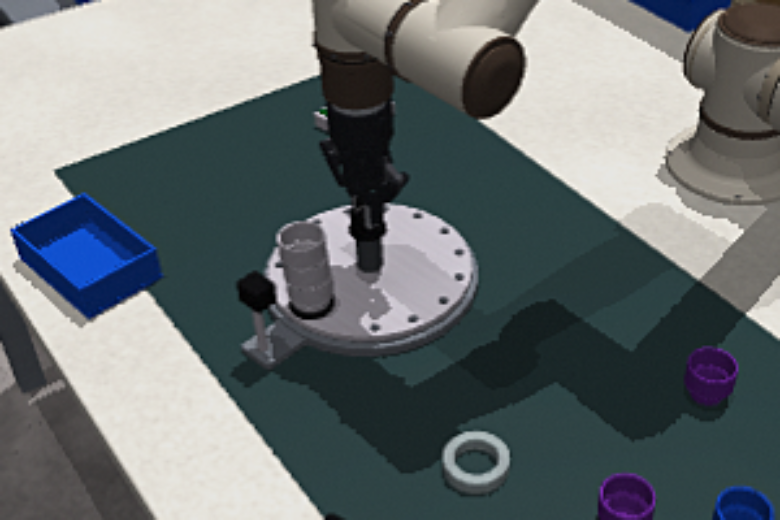

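View pics/top1.png

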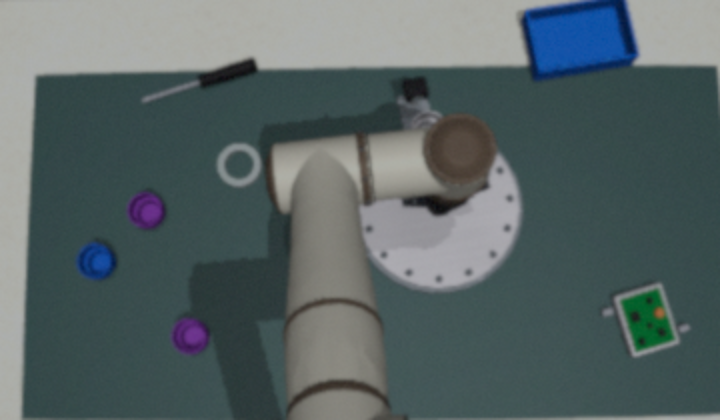

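The stack at (305,270) in the scene crop stands straight in front of the reader at (257,292). The knob is held at 72°, and the tape and housing are where they were.

```bash
python3 -c "
from bench import *
print(job_done())"
```

```text
the job is handed in; nothing more can be done
None
```

I handed the job in at about 19 s: all three cups are nested in one seated stack, and the knob is still gripped and held at the third click (72.0° measured), with the stack in front of the reader and the tape roll and housing left in place.

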